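# Make up two weld job kits

## Task

Make up the two weld job kits from the stock on the steel plate, each piece standing upright on the floor of its own pocket. Blue tray: the steel pipe stub in the pocket next to the white lip and the red spacer in the middle pocket; orange tray: the square aluminium tube next to the white lip, the copper plug in the middle and the white ceramic nozzle in the pocket farthest from the lip. Leave the brass pipe stub, the green tube and the amber jar standing where they are, and let go of everything.

Things in the scene. Friction and masses are not known exactly. Their poses are not given: they have to be found in the camera images.
- tray_blue: Blue low open tray, heavy, does not shift: 226 (x) x 82 mm, walls 4 mm thick, 18 mm high, floor 4 mm thick, on the bench at z = 0. A row of three pockets, each 70 (x) x 74 (y) mm inside, centres at x = +74, 0, -74 mm in the tray's frame. A white lip 22 mm wide sticks out at its +x end only. Origin: centre of the underside (lip not counted), x towards the lip, z up
- tray_orange: Orange low open tray, heavy, does not shift: 226 (x) x 82 mm, walls 4 mm thick, 18 mm high, floor 4 mm thick, on the bench at z = 0. A row of three pockets, each 70 (x) x 74 (y) mm inside, centres at x = +74, 0, -74 mm in the tray's frame. A white lip 22 mm wide sticks out at its +x end only. Origin: centre of the underside (lip not counted), x towards the lip, z up
- pipe_steel: Round pipe stub of bare silvery steel, 42 mm outside and 32 mm inside diameter, 55 mm tall, about 0.22 kg. It stands upright on the flat 5 mm steel plate of the bench (its underside at z = 5 mm). Origin: centre of the underside, z up along its bore
- tube_alu: Offcut of square aluminium tube (pale silver), 40 x 40 mm outside, wall 4 mm, 55 mm tall, about 0.1 kg. It stands upright on the flat 5 mm steel plate of the bench (its underside at z = 5 mm). Origin: centre of the underside, z up along the tube; x and y square to its faces
- plug_copper: Solid copper plug: round foot 44 mm in diameter and 12 mm high, above it (from 14 mm up) a round stem 28 mm in diameter, 55 mm tall in all, about 0.35 kg. It stands upright on the flat 5 mm steel plate of the bench (its underside at z = 5 mm). Origin: centre of the underside, z up
- nozzle: White ceramic torch nozzle with a dark dot (its bore) on top: round skirt 42 mm in diameter and 12 mm high, narrowing up to 20 mm height, above that a round neck 27 mm in diameter, 55 mm tall in all, about 0.05 kg. It stands upright on the flat 5 mm steel plate of the bench (its underside at z = 5 mm). Origin: centre of the underside, z up
- spacer_red: Red painted fit-up spacer, a block 44 mm (x) x 20 mm (y) x 55 mm tall, with a round steel insert in its broad faces, about 0.2 kg. It stands upright on the flat 5 mm steel plate of the bench (its underside at z = 5 mm). Origin: centre of the underside, z up
- pipe_brass: Bystander: round brass (yellow) pipe stub, 42 mm outside diameter, 55 mm tall. It stands upright on the flat 5 mm steel plate of the bench (its underside at z = 5 mm). Origin: centre of the underside, z up
- tube_green: Bystander: offcut of square tube painted green, 40 x 40 mm outside, 55 mm tall. It stands upright on the flat 5 mm steel plate of the bench (its underside at z = 5 mm). Origin: centre of the underside, z up
- jar: Bystander: small amber jar with a black cap and a pale label, 44 mm in diameter, 55 mm tall. It stands upright on the flat 5 mm steel plate of the bench (its underside at z = 5 mm). Origin: centre of the underside, z up

How it is judged:
By the outcome, as a careful person would: the job done as asked, in the order asked, and still so for the second after the job is handed in, with the robot touching nothing.
It also fails if it takes over 118 s, if anything falls off the work surface, if the arm or the gripper's body presses on something with over 40 N, if the wrist force passes 120 N, or if a joint passes its speed limit or range.

## Robot

A 6-joint arm with a two-finger parallel gripper is mounted at the origin on the work surface. World frame = base frame: x ahead of the robot, y to its left, z up, the work surface at z = 0. Lengths are in m, angles in rad, forces in N, time in s.
With the tool pointing down it reaches from about 0.275 to 0.75 m from the base axis. Payload 10.2 kg.
Tool frame: the origin (TCP) lies at the very end of the fingers, on their centre line; the grasp point (between the pads) lies 19 mm behind it (arm.pinch_z is the z of the grasp point in the tool frame, in m); z points along the fingers, y is the line along which they close (so a half turn about z gives the same grasp; the last joint's range is limited). The gripper opens to 85 mm and grips with 20 to 120 N. Pads are 22 mm wide; open, the fingers measure 114 mm over their backs; the gripper's body (76 mm by 85 mm) begins 54 mm behind the grasp point. The pads swing forward as they close: fully open they stand 13 mm farther back than shut.
Start: joints at [1.027, 0.313, 1.498, -0, 1.331, -0.223], TCP at [0.166, 0.498, 0.231] pointing down, gripper open.
Joint ranges: [-2.94, 2.94], [-0.97, 2.17], [0.19, 2.56], [-1.23, 4.37], [0.02, 3.11], [-2.88, 2.88]. Speed limits (rad/s): [2.39, 2.39, 3.01, 3.14, 3.14, 3.14].

## Interface

Orientations are given as a 3x3 rotation matrix whose columns are the frame's x, y, z axes.
In Python, from cell import arm, status, vision, workorder gives the robot as it stands. Calls block until the motion is done:
- arm.reach(position, orientation): joint-space move of the TCP to a pose.
- arm.line_to(position, attitude=None, rate=0.15): straight line of the TCP; attitude=None keeps the orientation; rate is the mean speed in m/s.
- arm.move_joints(angles): joint-space move.
- arm.open_jaws() and arm.close_gripper(): open the fingers fully, or close them until they stop; the grip force is fixed at half the most.
- arm.sleep(seconds).
- arm.inverse_kinematics(position, orientation): joint angles nearest the present ones, or None.
- status.state(): the state.
- vision.snapshot(name): name is "side" or "top"; returns the picture (400x640x3 uint8, red, green, blue); there is no depth.
- vision.calibration(name): a dict with "fx", "fy", "cx", "cy" (pixels), "position" and "rotation" of the camera in the world. Camera axes: x right, y down, z forward; pixel columns grow to the right and rows downward; lengths in m; the calibration is good to about 2 mm. A picture is of the moment at which its call begins. calibration takes no time and is no camera call.
A pose or a line that the arm cannot do raises arm.IKError and nothing moves.
- workorder.sign_off(): hands the job in; it is judged then, once.
Trained networks look in the newest picture that a camera, given by its name, has taken for a name from the list of things; names that differ only in an ending like _2 or _b are one class to them, and where a whole thing is asked for, a point or a joint stands for the part that bears it (a point fixed in the world has none). Each returns a list of dicts, best first, with "conf" (0 to 1); they miss things now and then, are a little off and sometimes report something else, mostly with a low value. They report only what shows in the picture. A call takes as long as a camera call.
- vision.spot_in(target, camera): "extent" ([left, top, right, bottom] in pixels, round what is visible of it).
- vision.outline_of(target, camera): "region" (400x640 bool, what is visible of it) and "extent" ([left, top, right, bottom] in pixels, round what is visible of it).
- vision.mark_of(target, camera): "at" ([row, column] in pixels: a listed point, or the origin of a listed thing).
The state is a dict: "t": time; "joint_pos": joint angles; "qvel": joint speeds; "joint_torque": joint torques, N m; "ee_pos": TCP position; "tool_rot": TCP orientation; "force": force on the tool from outside, world axes, zero at the start; "wrist_torque": the same for the moment, N m; "gripper_width": opening from 0.0 (shut) to 1.0 (fully open); "grip_force": force on a finger pad.
Only numpy, scipy, OpenCV 4.12 (cv2) and the standard library are available. Lean on these libraries where they do the work, as an engineer would, in place of code of your own. Each camera call takes 0.05 s, during which the arm holds its last target. There are 200 camera calls.

## Working session

There is one attempt and no reset: what is moved stays moved. The work goes in short steps, each a Python script; the robot and the scene stay as the last script left them, time stands still between calls to the robot, and variables do not carry over. Pictures are saved under pics/ and viewed, at most 14 in all, crops included, and the job is handed in when it is done.

```bash
ls; mkdir -p pics
python3 - <<'E'
from cell import arm,status,vision
import cv2
for n in ("top","side"):
    im=vision.snapshot(n); cv2.imwrite(f"pics/{n}0.png",im[:,:,::-1])
    c=vision.calibration(n); print(n,c)
    for k in ["tray_blue","tray_orange","pipe_steel","tube_alu","plug_copper","nozzle","spacer_red","pipe_brass","tube_green","jar"]:
        print(k,[(d['conf'],[round(float(v)) for v in d['extent']]) for d in vision.spot_in(k,n)][:3],[(d['conf'],[round(float(v),1) for v in d['at']]) for d in vision.mark_of(k,n)][:2])
print(status.state()['t'],arm.pinch_z)
E
```

```text
pics
top {'fx': 445.9129020720189, 'fy': 445.9129020720189, 'cx': 318.0189486206594, 'cy': 196.8563386374921, 'position': array([ 0.34916569, -0.01333061,  0.98563453]), 'rotation': array([[ 0.10727396, -0.96872421,  0.22375367],
       [-0.99422748, -0.10497531,  0.02217881],
       [ 0.00200346, -0.22484125, -0.97439335]])}
tray_blue [(0.93, [434, 176, 491, 291])] [(0.95, [238.2, 457.7])]
tray_orange [(0.79, [153, 174, 203, 288])] [(0.63, [227.7, 180.0])]
pipe_steel [(0.56, [314, 231, 334, 252]), (0.5, [363, 148, 387, 172]), (0.39, [433, 174, 493, 288])] [(0.77, [244.7, 320.6]), (0.36, [246.7, 265.0])]
tube_alu [(0.85, [256, 175, 284, 204]), (0.54, [311, 232, 337, 255])] [(0.67, [189.4, 270.0]), (0.58, [243.3, 321.4])]
plug_copper [(0.85, [314, 191, 332, 215])] [(0.77, [204.4, 319.5])]
nozzle [(0.89, [268, 135, 283, 158])] [(0.66, [149.1, 276.6])]
spacer_red [] [(0.82, [247.8, 260.1])]
pipe_brass [] [(0.65, [163.1, 375.0])]
tube_green [(0.82, [358, 246, 389, 270]), (0.73, [251, 237, 277, 253])] [(0.76, [262.5, 369.4]), (0.29, [162.3, 372.8])]
jar [(0.71, [362, 192, 386, 218])] [(0.
[... 368 characters left out ...]
8, 172, 318, 195]), (0.62, [293, 258, 414, 338])] [(0.55, [299.3, 354.3])]
tray_orange [(0.95, [217, 157, 296, 182])] [(0.77, [171.4, 259.1])]
pipe_steel [(0.63, [276, 200, 290, 222])] [(0.68, [171.1, 259.0]), (0.58, [218.8, 281.4])]
tube_alu [(0.82, [300, 172, 319, 195])] [(0.75, [195.3, 306.6])]
plug_copper [(0.44, [215, 156, 296, 184])] [(0.55, [213.9, 314.1])]
nozzle [(0.47, [334, 168, 346, 185])] [(0.5, [188.5, 340.6])]
spacer_red [(0.75, [257, 184, 268, 202])] [(0.71, [198.7, 265.7])]
pipe_brass [(0.7, [362, 202, 382, 233])] [(0.56, [225.0, 371.7])]
tube_green [(0.61, [277, 222, 297, 257])] [(0.73, [246.4, 284.6])]
jar [(0.86, [325, 214, 344, 242])] [(0.59, [236.7, 338.5])]
2.1 -0.0187
```

Run:
```python
import cv2
a=cv2.imread("pics/top0.png")[110:310,140:510]
cv2.imwrite("pics/top0c.png",cv2.resize(a,None,fx=2.1,fy=2.1,interpolation=cv2.INTER_CUBIC))
a=cv2.imread("pics/side0.png")[140:350,200:440]
cv2.imwrite("pics/side0c.png",cv2.resize(a,None,fx=2.8,fy=2.8,interpolation=cv2.INTER_CUBIC))
```

```text
(no output)
```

View pics/top0c.png

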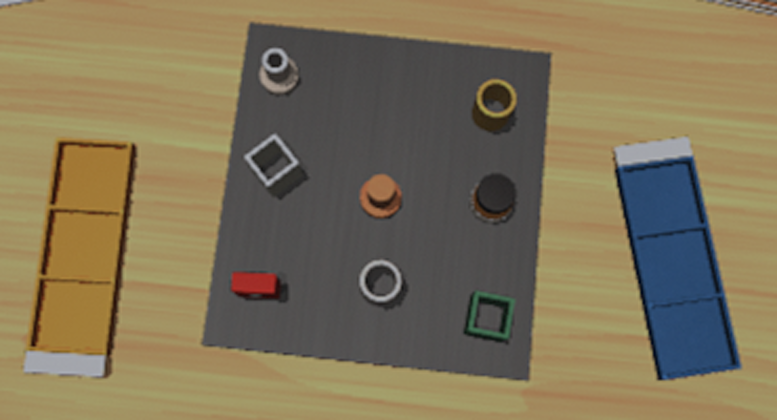

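View pics/side0c.png

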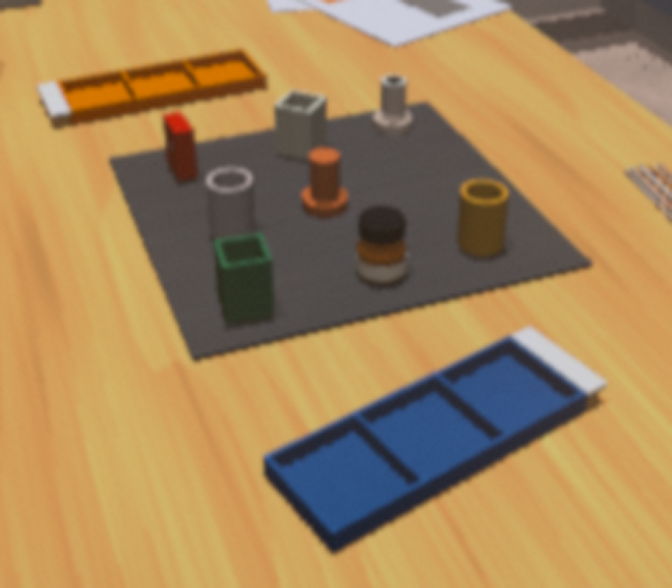

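The top picture shows all items as named. In full-image (column, row) pixels:
- Nozzle (272,145), alu tube (270,187) rotated about 45°, plug (321,203), steel pipe (321,244) and red spacer (261,246).
- The bystanders brass, jar and green are on the right, around column 370.
- The orange tray is on the left with its lip near the robot. The blue tray is on the right with its lip far from it.

The side view agrees. The network marks fit these positions, so next I'll refine the poses by matching silhouettes.

```bash
cat > fit.py <<'E'
import numpy as np, cv2, json
from scipy.optimize import minimize
from cell import vision
C={n:vision.calibration(n) for n in("top","side")}
def proj(P,n):
    c=C[n]; q=(P-c["position"])@c["rotation"]
    return np.c_[c["fx"]*q[:,0]/q[:,2]+c["cx"],c["fy"]*q[:,1]/q[:,2]+c["cy"]]
def ground(rc,n,z):
    c=C[n]; d=c["rotation"]@np.array([(rc[1]-c["cx"])/c["fx"],(rc[0]-c["cy"])/c["fy"],1])
    p=c["position"]; return (p+d*(z-p[2])/d[2])[:2]
def ring(r,z):
    a=np.linspace(0,2*np.pi,40,endpoint=False); return np.c_[r*np.cos(a),r*np.sin(a),0*a+z]
def box(x0,x1,y,h): return np.array([[a,b,z] for a in(x0,x1) for b in(-y,y) for z in(0,h)])
H=.055
M={"pipe_steel":np.r_[ring(.021,0),ring(.021,H)],"tube_alu":box(-.02,.02,.02,H),
 "plug_copper":np.r_[ring(.022,0),ring(.022,.012),ring(.014,H)],
 "nozzle":np.r_[ring(.021,0),ring(.021,.012),ring(.0135,H)],"spacer_red":box(-.022,.022,.01,H),
 "tray_blue":box(-.113,.113,.041,.018),"tray_orange":box(-.113,.113,.041,.018)}
S=4
def hullmask(pts):
    m=np.zeros((400*S,640*S),np.uint8)
    h=cv2.convexHull(np.round(((pts+.5)*S-.5)*16).astype(np.int32))
    cv2.fillConvexPoly(m,h,1,shift=4); return m
def fit(name,x0,z0,cams,yaws):
    masks={}
    for n in cams:
        for d in vision.outline_of(name,n):
            r=np.asarray(d["region"]).astype(np.uint8)
            ys,xs=np.nonzero(r)
            if len(xs)<30: continue
            e=proj(np.array([[*x0,z0+M[name][:,2].max()/2]]),n)[0]
            if np.hypot(xs.mean()-e[0],ys.mean()-e[1])<15:
                k=cv2.resize(r*255,None,fx=S,fy=S,interpolation=cv2.INTER_LINEAR)>127
                p=np.argwhere(k)[:,::-1].astype(np.int32); m=np.zeros((400*S,640*S),np.uint8)
                cv2.fillConvexPoly(m,cv2.convexHull(p),1); masks[n]=m; break
    def cost(v,each=False):
        c,s=np.cos(v[2]),np.sin(v[2]); P=M[name]
        if len(v)>3: P=np.r_[P,[[.135,-.041,v[3]],[.135,.041,v[3]]]]
        P=P@np.array([[c,-s,0],[s,c,0],[0,0,1]]).T+[v[0],v[1],z0]
        o=[]
        for n,m in masks.items():
            h=hullmask(proj(P,n)); o.append((h&m).sum()/(h|m).sum())
        return o if each else -np.mean(o)
    best=None
    for y in yaws:
        v0=np.array([*x0,y]+([.009] if "tray" in name else [])); st=np.r_[[v0],v0+np.diag([.006,.006,.15]+[.006]*(len(v0)-3))]
        r=minimize(cost,v0,method="Nelder-Mead",options=dict(initial_simplex=st,xatol=1e-4,fatol=1e-4))
        if best is None or r.fun<best.fun: best=r
    return best.x,dict(zip(masks,np.round(cost(best.x,True),3)))
E
python3 - <<'E'
from fit import *
from cell import status
for n in C: vision.snapshot(n)
at={"pipe_steel":(244.7,320.6),"tube_alu":(189.4,270),"plug_copper":(204.4,319.5),"nozzle":(149.1,276.6),"spacer_red":(247.8,260.1),
 "tray_blue":(238.2,457.7),"tray_orange":(227.7,180)}
yw={"tube_alu":[.4,.9,1.3],"spacer_red":[1.2,1.5,1.9],"tray_blue":[.15,-.15],"tray_orange":[3.0,3.3]}
out={}
for k,a in at.items():
    z=0 if "tray" in k else .005
    x0=ground(a,"top",z)
    res=[]
    for cams in (["top"],["side"],["top","side"]):
        try: v,s=fit(k,x0,z,cams,yw.get(k,[0.])); print(k,np.round(x0,4),cams,np.round(v,4),s)
        except Exception as e: print(k,cams,repr(e)[:80])
    out[k]=list(map(float,v))
json.dump(out,open("poses.json","w"))
for k,a in {"brass":(163.1,375),"green":(262.5,369.4),"jar":(205.2,376)}.items(): print(k,ground(a,"top",.005))
print(status.state()["t"])
E
```

```text
pipe_steel [ 0.4674 -0.0083] ['top'] [ 0.4653 -0.0094  0.1586] {'top': np.float64(0.959)}
pipe_steel [ 0.4674 -0.0083] ['side'] [ 0.4657 -0.0085  0.0463] {'side': np.float64(0.898)}
pipe_steel [ 0.4674 -0.0083] ['top', 'side'] [ 0.4654 -0.0095  0.223 ] {'top': np.float64(0.959), 'side': np.float64(0.896)}
tube_alu [0.5799 0.119 ] ['top'] [0.5771 0.1153 0.8196] {'top': np.float64(0.935)}
tube_alu [0.5799 0.119 ] ['side'] [0.575  0.1179 0.6161] {'side': np.float64(0.931)}
tube_alu [0.5799 0.119 ] ['top', 'side'] [0.5761 0.1152 2.3353] {'top': np.float64(0.922), 'side': np.float64(0.9)}
plug_copper [0.5574 0.0038] ['top'] [ 5.587e-01 -4.000e-04  1.864e-01] {'top': np.float64(0.963)}
plug_copper [0.5574 0.0038] ['side'] [ 5.583e-01 -2.000e-04  8.740e-02] {'side': np.float64(0.94)}
plug_copper [0.5574 0.0038] ['top', 'side'] [ 0.5588 -0.0007  0.0427] {'top': np.float64(0.962), 'side': np.float64(0.937)}
nozzle [0.6768 0.1164] ['top'] [0.6841 0.1246 0.0611] {'top': np.float64(0.925)}
nozzle [0.6768 0.1164] ['side'] [ 0.684   0.1263 -0.4163] {'side': np.float64(0.875)}
nozzle [0.6768 0.1164
[... 459 characters left out ...]
op': np.float64(0.966)}
tray_blue [ 0.5152 -0.3096] ['side'] [ 0.5203 -0.3159  0.2563  0.0152] {'side': np.float64(0.978)}
tray_blue [ 0.5152 -0.3096] ['top', 'side'] [ 0.5192 -0.3164  0.2526  0.0155] {'top': np.float64(0.965), 'side': np.float64(0.978)}
tray_orange [0.4721 0.3077] ['top'] [0.4752 0.3081 3.1947 0.0139] {'top': np.float64(0.952)}
tray_orange [0.4721 0.3077] ['side'] [0.4721 0.3077 3.     0.009 ] {}
tray_orange [0.4721 0.3077] ['top', 'side'] [0.4752 0.3081 3.1947 0.0139] {'top': np.float64(0.952)}
brass [ 0.66759819 -0.11263405]
green [ 0.44020061 -0.11831623]
jar [ 0.56925674 -0.12264899]
3.6
  return _methods._mean(a, axis=axis, dtype=dtype,
  ret = ret.dtype.type(ret / rcount)
```

The top and side fits agree within about 2 mm. The alu yaw is the exception. The corners in the picture give about 35°, matching the side fit of 0.62 rad, so I'll use 0.63. I'll start with the steel pipe.

```bash
cat > job.py <<'E'
import numpy as np, json
from cell import arm,status,vision
P=json.load(open("poses.json"))
UP=.16; G=.021   # travel height of TCP; TCP height above a piece's underside
def R(phi):
    y=np.array([np.cos(phi),np.sin(phi),0]); z=np.array([0,0,-1.])
    return np.c_[np.cross(y,z),y,z]
def hover(xy,phi):
    q0=np.array(status.state()["joint_pos"]); c=[]
    for p in (phi,phi+np.pi):
        q=arm.inverse_kinematics([*xy,UP],R(p))
        if q is not None: c.append((np.abs(np.array(q)-q0).max(),p))
    p=min(c)[1]; arm.reach([*xy,UP],R(p))
def rep(s):
    d=status.state(); print(s,"t",round(d["t"],2),"ee",np.round(d["ee_pos"],4),"w",round(d["gripper_width"],3),"grip",round(d["grip_force"],1),"F",np.round(d["force"],1))
def pick(name,phi):
    xy=P[name][:2]; hover(xy,phi)
    arm.line_to([*xy,.005+G],rate=.12); rep("at "+name)
    arm.close_gripper(); rep("closed")
    arm.line_to([*xy,UP],rate=.12); rep("lifted")
def place(tray,off):
    x,y,a=P[tray][:3]; xy=[x+off*np.cos(a),y+off*np.sin(a)]
    hover(xy,a+np.pi/2)
    arm.line_to([*xy,.06],rate=.15); arm.line_to([*xy,.004+G+.0015],rate=.05); rep("down")
    arm.open_jaws(); arm.line_to([*xy,UP],rate=.15); rep("released")
E
python3 - <<'E'
from job import *
pick("pipe_steel",np.pi/2); place("tray_blue",.074)
import cv2
a=vision.snapshot("side")[140:350,200:440,::-1]
cv2.imwrite("pics/s1.png",cv2.resize(a,None,fx=2.8,fy=2.8,interpolation=cv2.INTER_CUBIC))
E
```

```text
at pipe_steel t 7.0 ee [ 0.4658 -0.0096  0.0265] w 0.998 grip 0.0 F [-0.6  0.1  0.2]
closed t 7.49 ee [ 0.4656 -0.0095  0.0266] w 0.485 grip 60.0 F [-2.   0.3  7.7]
lifted t 8.76 ee [ 0.465  -0.0095  0.1593] w 0.482 grip 60.8 F [ 0.   0.  -2.6]
down t 11.59 ee [ 0.5909 -0.2979  0.0265] w 0.481 grip 60.9 F [-0.3  0.6 -3.3]
released t 13.14 ee [ 0.5905 -0.2976  0.1589] w 0.998 grip 0.0 F [-1.2  0.6 -0.8]
```

View pics/s1.png

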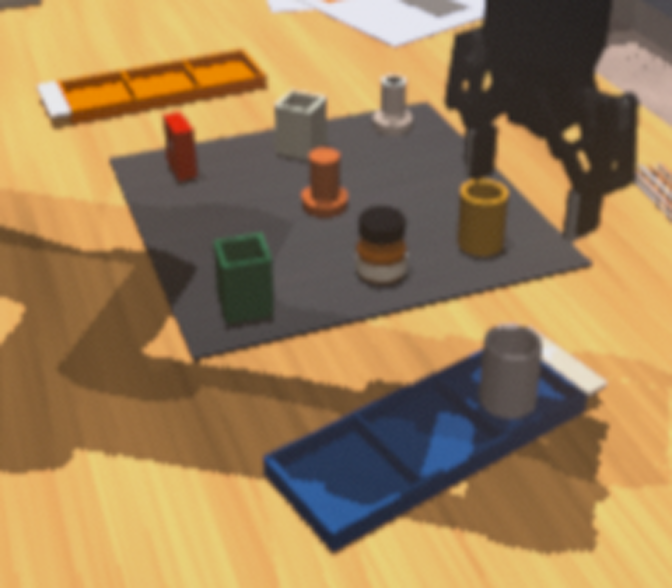

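The steel pipe stands upright in the blue pocket next to the lip, around crop pixel (510,370). Everything else is where it was. Next are the spacer and the tube.

Run:
```python
from job import *
import cv2
pick("spacer_red",P["spacer_red"][2]+np.pi/2); place("tray_blue",0)
pick("tube_alu",.63)
a=vision.snapshot("side")[100:350,160:440,::-1]
cv2.imwrite("pics/s2.png",cv2.resize(a,None,fx=2.4,fy=2.4,interpolation=cv2.INTER_CUBIC))
```

```text
at spacer_red t 16.07 ee [0.4498 0.1164 0.0265] w 0.998 grip 0.0 F [-0.1  0.1  0.7]
closed t 16.68 ee [0.4496 0.1165 0.0262] w 0.228 grip 59.2 F [-1.   0.3  3.5]
lifted t 17.95 ee [0.449  0.1164 0.1593] w 0.222 grip 58.7 F [-0.4 -0.2 -2.4]
down t 21.19 ee [ 0.5193 -0.3165  0.0267] w 0.229 grip 58.7 F [-0.3 -0.1 -2.3]
released t 22.89 ee [ 0.5188 -0.3161  0.159 ] w 0.998 grip 0.0 F [ 0.3 -0.2 -0.4]
at tube_alu t 25.76 ee [0.5766 0.1151 0.0267] w 0.996 grip 0.0 F [-0.   0.  -0.2]
closed t 26.24 ee [0.5765 0.1151 0.0267] w 0.487 grip 57.1 F [-1.2  0.   5.9]
lifted t 27.51 ee [0.5758 0.1151 0.1592] w 0.481 grip 56.7 F [ 0.5 -0.6 -1.5]
```

View pics/s2.png

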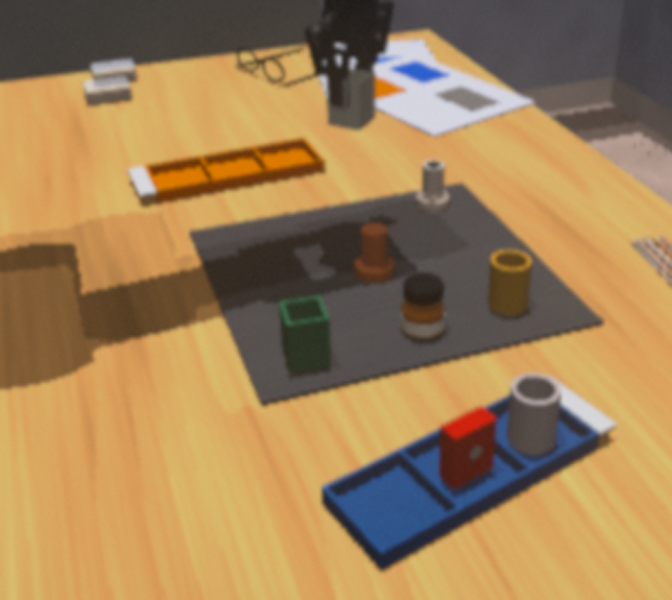

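The spacer stands in the middle blue pocket at crop pixel (468,450). The tube hangs square in the fingers at (350,100); its opening of 0.48 is about 40 mm, so it is gripped flat.

Run:
```python
from job import *
import cv2
place("tray_orange",.074)
pick("plug_copper",np.pi/2); place("tray_orange",0)
pick("nozzle",np.pi/2); place("tray_orange",-.074)
arm.reach([.35,0,.25],R(np.pi/2)); rep("away")
for n,(r0,r1,c0,c1) in {"side":(140,350,200,440),"top":(110,310,140,510)}.items():
    a=vision.snapshot(n)[r0:r1,c0:c1,::-1]
    cv2.imwrite(f"pics/{n}3.png",cv2.resize(a,None,fx=2.1,fy=2.1,interpolation=cv2.INTER_CUBIC))
```

```text
down t 30.2 ee [0.4014 0.3042 0.0265] w 0.483 grip 56.9 F [ 0.4  0.2 -0.5]
released t 31.75 ee [0.4009 0.304  0.1592] w 0.999 grip 0.0 F [-0.4 -0.3 -0.7]
at plug_copper t 34.31 ee [ 0.5592 -0.0007  0.0267] w 1.001 grip 0.0 F [ 0.1 -0.7 -0.1]
closed t 34.88 ee [ 0.5591 -0.0006  0.0264] w 0.313 grip 59.0 F [0.1 0.8 3.9]
lifted t 36.15 ee [ 0.5584 -0.0006  0.1592] w 0.312 grip 59.1 F [-0.1 -0.1 -2.7]
down t 39.0 ee [0.4754 0.3082 0.0266] w 0.31 grip 59.2 F [ 0.1  0.5 -3.4]
released t 40.65 ee [0.4748 0.308  0.1591] w 1.002 grip 0.0 F [-0.3 -0.  -0.4]
at nozzle t 42.99 ee [0.6844 0.1246 0.027 ] w 1.0 grip 0.0 F [ 0.4 -0.8  0.2]
closed t 43.57 ee [0.6842 0.1246 0.0263] w 0.3 grip 58.9 F [-0.1  0.1  1.9]
lifted t 44.83 ee [0.6836 0.1246 0.159 ] w 0.298 grip 58.9 F [-0.5  0.4 -0.9]
down t 47.38 ee [0.5492 0.3121 0.0267] w 0.302 grip 58.9 F [ 0.9  0.2 -1. ]
released t 49.03 ee [0.5487 0.3119 0.1589] w 0.999 grip 0.0 F [-0.7 -0.5 -0.3]
away t 50.45 ee [3.505e-01 2.000e-04 2.500e-01] w 1.002 grip 0.0 F [-0.5 -0.4  0.8]
```

View pics/side3.png

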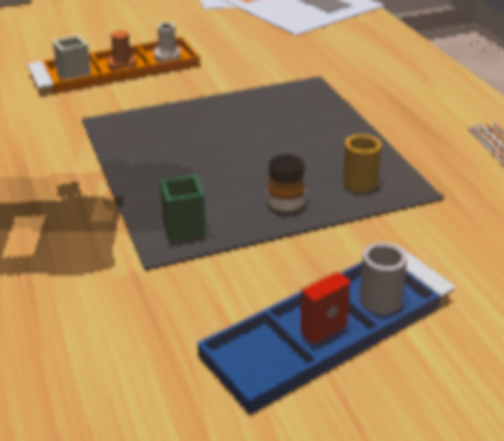

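View pics/top3.png

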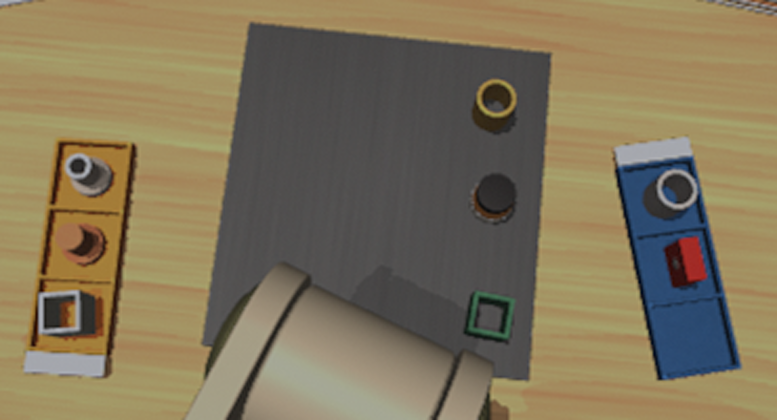

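Both views show every piece upright in its own pocket. In top-crop pixels, orange has tube (65,312), plug (80,242) and nozzle (88,173); blue has pipe (675,190) and spacer (687,262). The three bystanders have not moved, and the gripper is open and clear.

```bash
python3 -c "
from cell import workorder
print(workorder.sign_off())"
```

```text
the job is handed in; nothing more can be done
None
```

Both weld kits are made up as asked and the job is handed in at about 50 s: all five pieces stand upright in their pockets, the brass stub, green tube and jar were left untouched, and the gripper is open and clear.

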